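Put the bolt away in the parts box and shut its lid

TASK

Put the loose hex-head bolt into the left-hand compartment of the open steel parts box, with the other bolts (not in with the washers). Then shut the box's lid fully.

Things in the scene. Friction and masses are not known exactly. Their poses are not given: they have to be found in the camera images.
- bolt: Grey steel hex-head bolt lying down, the only loose bolt (a rusty nut and an L-shaped hex key lie about too). 68 mm long along its own y; head (24 mm across, 10 mm thick) at the +y end, the rest a 16 mm thick threaded shank. Origin: underside, halfway along; the shank's axis is 10 mm above it; z up. 0.11 kg.
- parts_box: Dark steel box, stands firm. Origin: centre of underside; z up; front faces -x (robot's side), lid hinge along y at the back. Spans x -51..54, y -83..83 mm, 59 mm high without lid; walls, floor 2 mm. Divider 47 mm high, front to back at y = +4 mm. Left compartment (small bolts, which offer no resistance): inside x -49..52, y 5..81 mm; right one (washers): y -81..3 mm.
- parts_box_lid (a joint): Lid hinge, rad: 0 shut flat, 1.57 upright, 1.95 leaning back to its stop. Hinge line at x = 58, z = 59 mm in the box's frame. The lid (0.12 kg, slightly stiff damped hinge) starts leaning back past upright (1.66 to 1.8) and stays there; pushed forward from behind to below about 1.2 it falls shut of itself in about a second.
- lid_edge (a point): Middle of the lid's free edge (front edge when shut, highest part when open), 111 mm from the hinge line. The lid is a flat 2 mm sheet, 168 mm wide along the box's y, with an 8 mm lip along this edge that points down when shut and forward when open.
Not all that is in view belongs to the job. What is shaped like the parts_box but blue is not meant.

How it is judged:
By the outcome, as a careful person would: the job done as asked, in the order asked, and still so for the second after the job is handed in, with the robot touching nothing.
It also fails if it takes over 53 s, if anything falls off the work surface, if the arm or the gripper's body presses on something with over 40 N, if the wrist force passes 120 N, or if a joint passes its speed limit or range.

ROBOT

A 6-joint arm with a two-finger parallel gripper is mounted at the origin on a cart in front of the work surface, level with it; the furniture and walls round the work are solid. World frame = base frame: x ahead of the robot, y to its left, z up, the work surface at z = 0. Lengths are in m, angles in rad, forces in N, time in s.
With the tool pointing down it reaches from about 0.35 to 0.775 m from the base axis. Payload 5.5 kg.
Tool frame: the origin (TCP) lies midway between the tips of the shut fingers; the grasp point (between the pads) lies 19 mm behind it; z points along the fingers, y is the line along which they close (so a half turn about z gives the same grasp; the last joint's range is limited). The gripper opens to 85 mm and grips with 20 to 120 N. Pads are 22 mm wide; open, the fingers measure 114 mm over their backs; the gripper's body (76 mm by 85 mm) begins 54 mm behind the grasp point. The pads swing forward as they close: fully open they stand 13 mm farther back than shut.
Start: joints at [1.108, 0.313, 0.046, 1.304, 0, 1.431], TCP at [0.182, 0.545, 0.231] pointing down, gripper open.
Joint ranges: [-2.76, 2.76], [-0.86, 1.69], [-1.03, 1.26], [-2.2, 2.34], [-1.47, 1.5], [-3.14, 3.14]. Speed limits (rad/s): [2.57, 2.57, 3.14, 3.14, 3.14, 3.14].

INTERFACE

Orientations are given as a unit quaternion [w, x, y, z].
In Python, from workcell import env gives the robot as it stands.
- The arm moves only by the tool move_arm, never from a script. Its argument "targets" is a list of rows, each a list of 3 entries, a list of its own where there are three numbers: the shift along the tool's x, y, z in mm, then the turn, a rotation vector about the tool's x, y, z in units of 10 degrees (1.0 is 10 degrees), then the closure, from -1 (fully open) to 1 (shut). In form: [[[dx, dy, dz], [ax, ay, az], gripper], ...]. A call has 1 to 5 rows; each row is the pose to reach, as a shift and turn from the pose commanded when the call began, along the tool's axes at that moment; what a row does not reach only later rows make up. A row lasts 1/8 s, in which the tool goes at most 62.5 mm and 10.7 degrees, less where a joint would pass 70% of its speed; a pose out of reach is approached as far as the arm can. A call with a gripper value outside its range is refused whole. The fingers move at their own pace and stop on an object; "squeeze" is the grip in N (left out, the last holds). Time passes only in rows, so rows that repeat a pose let the fingers close. It gives the time, the measured TCP pose, the force, the opening and the grip force at its end, in the units of the state.
- env.get_state(): the state, without advancing time (a new reading comes with each control period).
- env.read_camera(name): name is "scene" or "top"; returns a dict with "pixels" (420x560x3 uint8, red, green, blue), "fovy" (degrees; the focal length in pixels is half the picture's height over the tangent of half this angle, whatever the lens; pixels are square), "cx", "cy" (the principal point, pixels), "extrinsics" (4x4, takes a point from world to camera coordinates). Camera axes: x right, y up, looking along -z (the intrinsics and any distortion apply to the point x, -y, -z); pixel columns grow to the right and rows downward; lengths in m; the calibration is good to about 2 mm. A picture is of the moment at which its call begins. There is no depth.
- env.hand_in(): hands the job in; it is judged then, once.
Trained networks look in a picture, given as the dict that the camera call returned (one of the last four; its "shot" number tells which), for a name from the list of things; names that differ only in an ending like _2 or _b are one class to them, and where a whole thing is asked for, a point or a joint stands for the part that bears it (a point fixed in the world has none). Each returns a list of dicts, best first, with "confidence" (0 to 1); they miss things now and then, are a little off and sometimes report something else, mostly with a low value. They report only what shows in the picture. A call takes as long as a camera call. They do not tell look-alikes from the thing itself.
- env.spot_in(thing, picture): "centre" ([x, y, z] in m, in world coordinates, good to about 4 mm: the middle of the surface that is visible of it).
- env.regions_of(thing, picture): "mask" (420x560 bool, what is visible of it).
- env.landmark_of(thing, picture): "centre" ([x, y, z] in m, in world coordinates, good to about 4 mm: a listed point, or the origin of a listed thing).
The state is a dict: "clock": time; "joint_pos": joint angles; "qvel": joint speeds; "tau": joint torques, N m; "tcp_pos": TCP position; "orientation": TCP orientation; "wrist_force": force on the tool from outside, world axes, zero at the start; "ft_torque": the same for the moment, N m; "finger_gap": finger opening in m; "grip_force": force on a finger pad.
Only numpy, scipy, OpenCV 4.12 (cv2) and the standard library are available. Lean on these libraries where they do the work, as an engineer would, in place of code of your own. Each camera call takes 0.05 s, during which the arm holds its last target. There are 200 camera calls.

## Working session

There is one attempt and no reset: what is moved stays moved. The work goes in short steps, Python scripts to look and compute and a tool call to move; the robot and the scene stay as the last step left them, time stands still between calls to the robot, and variables do not carry over. Pictures are saved under pics/ and viewed, at most 10 in all, crops included, and the job is handed in when it is done.

Besides the shell and the picture viewer there is one more tool, called after "Request:" in YAML: its name, and indented under it one key for each argument. move_arm: Moves the arm, as the interface text tells. Its arguments: {"type":"object","properties":{"targets":{"type":"array","items":{"type":"array"}},"squeeze":{"type":"number"}},"required":["targets"]}

```bash
mkdir -p pics
python3 - <<'E'
from workcell import env
import cv2, numpy as np
s=env.get_state(); print({k:np.round(v,3).tolist() for k,v in s.items()})
for n in ("scene","top"):
    p=env.read_camera(n); cv2.imwrite(f"pics/{n}0.png",p["pixels"][:,:,::-1])
    print(n,p["fovy"],p["cx"],p["cy"],np.round(p["extrinsics"],3).tolist(),[k for k in p])
    for t in ("bolt","parts_box","lid_edge"):
        print(t,[(np.round(d["centre"],3).tolist(),round(d["confidence"],2)) for d in env.landmark_of(t,p)],[(np.round(d["centre"],3).tolist(),round(d["confidence"],2)) for d in env.spot_in(t,p)])
    for d in env.regions_of("bolt",p):
        m=d["mask"]; ys,xs=np.nonzero(m); print("mask",xs.mean(),ys.mean(),m.sum(),d["confidence"])
E
```

```text
{'clock': 0.0, 'joint_pos': [1.108, 0.314, 0.045, 1.304, 0.0, 1.431], 'qvel': [0.001, 0.001, 0.002, -0.0, 0.001, 0.001], 'tau': [0.002, -48.062, 29.853, 0.019, 0.0, 0.0], 'tcp_pos': [0.182, 0.545, 0.23], 'orientation': [-0.0, 0.161, 0.987, -0.001], 'wrist_force': [0.03, 0.484, 1.015], 'ft_torque': [0.005, -0.05, -0.022], 'grip_force': 0.0, 'finger_gap': 0.085}
scene 57.32135461898962 277.6965728404875 210.1208830156449 [[0.826, -0.563, -0.001, -0.292], [0.42, 0.614, 0.668, -0.366], [-0.376, -0.553, 0.744, -0.79], [0.0, 0.0, 0.0, 1.0]] ['pixels', 'fovy', 'cx', 'cy', 'extrinsics', 'shot']
bolt [([0.443, 0.253, -0.002], 0.25)] [([0.583, -0.107, 0.019], 0.77)]
parts_box [([0.445, 0.248, -0.004], 0.77), ([0.493, 0.52, -0.0], 0.63)] [([0.479, 0.249, 0.039], 0.91), ([0.482, 0.482, 0.059], 0.74)]
lid_edge [([0.525, 0.244, 0.166], 0.73), ([0.438, 0.534, 0.056], 0.55)] [([0.488, 0.512, 0.059], 0.97), ([0.511, 0.236, 0.113], 0.82)]
mask 379.7848605577689 282.6772908366534 251 0.59
top 47.73183079397656 270.7698729901579 207.7781129340028 [[0.022, -1.0, 0.0, 0.153], [0.991, 0.022, 0.134, -0.493], [-0.134, -0.003, 0.991, -1.26], [0.0, 0.0, 0.0, 1.0]] ['pixels', 'fovy', 'cx', 'cy', 'extrinsics', 'shot']
bolt [] [([0.59, -0.103, 0.017], 0.53)]
parts_box [([0.492, 0.52, -0.0], 0.79), ([0.445, 0.256, 0.002], 0.59)] [([0.471, 0.256, 0.014], 0.9), ([0.494, 0.515, 0.06], 0.6)]
lid_edge [([0.52, 0.249, 0.167], 0.64), ([0.44, 0.532, 0.058], 0.61)] [([0.492, 0.524, 0.058], 0.96), ([0.513, 0.249, 0.119], 0.66)]
mask 366.6808510638298 176.84397163120568 141 0.58
```

View pics/scene0.png

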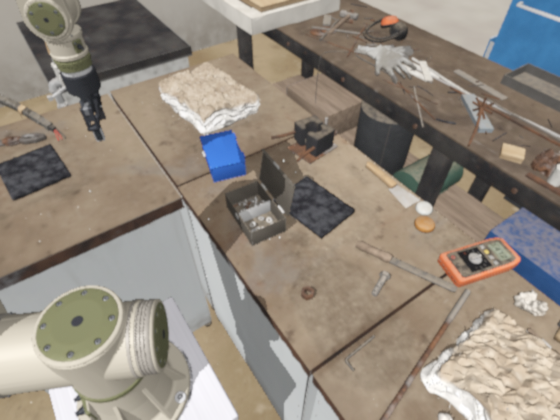

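View pics/top0.png

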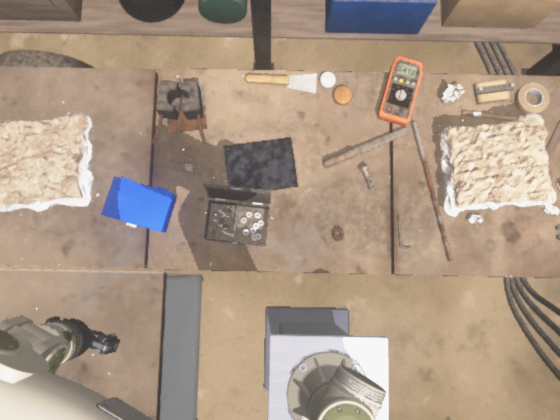

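The scene picture shows the dark box at about (255,210) with its lid open, and the loose bolt at (381,283). In the top picture the bolt is at (367,177), and the box is at (238,220) with bolts on the left and washers on the right. The blue look-alike is at (140,205). I'll zoom in next.

```bash
cat > h.py <<'E'
import numpy as np, cv2
from workcell import env
def K(p): f=210/np.tan(np.radians(p["fovy"]/2)); return f,p["cx"],p["cy"]
def proj(p,P):
    P=np.atleast_2d(P); E=p["extrinsics"]; c=P@E[:3,:3].T+E[:3,3]; f,cx,cy=K(p)
    return np.c_[cx+f*c[:,0]/-c[:,2], cy-f*c[:,1]/-c[:,2]]
def back(p,uv,z):
    uv=np.atleast_2d(uv); E=p["extrinsics"]; f,cx,cy=K(p)
    d=np.c_[(uv[:,0]-cx)/f,-(uv[:,1]-cy)/f,-np.ones(len(uv))]@E[:3,:3]; o=-E[:3,:3].T@E[:3,3]
    return o+d*((z-o[2])/d[:,2])[:,None]
def loc(p,t):
    return [(np.round(d["centre"],3).tolist(),round(d["confidence"],2)) for d in env.landmark_of(t,p)]
E
python3 - <<'E'
from h import *
out=[]
for n,(u,v),(bu,bv) in (("scene",(381,283),(258,205)),("top",(367,177),(238,213))):
    p=env.read_camera(n); im=p["pixels"][:,:,::-1]
    r=[cv2.resize(im[v-20:v+20,u-26:u+27],(400,300),interpolation=cv2.INTER_CUBIC),cv2.resize(im[bv-38:bv+37,bu-50:bu+50],(400,300),interpolation=cv2.INTER_CUBIC)]
    out.append(np.hstack(r))
    for d in env.regions_of("bolt",p):
        m=d["mask"].astype(np.uint8); ys,xs=np.nonzero(m)
        (c,s,a)=cv2.minAreaRect(np.c_[xs,ys].astype(np.float32))
        print(n,d["confidence"],c,s,a,back(p,[xs.mean(),ys.mean()],.012))
        w=back(p,np.c_[xs,ys],.01)[:,:2]; mu=w.mean(0); e,V=np.linalg.eigh(np.cov(w.T)); print(mu,np.sqrt(e),V[:,1]); t=(w-mu)@V[:,1]; print(t.min(),t.max())
    for t in ("bolt","parts_box","lid_edge"): print(t,loc(p,t))
cv2.imwrite("pics/z.png",np.vstack(out))
E
```

```text
scene 0.76 (378.61126708984375, 282.8482666015625) (11.020868301391602, 26.235042572021484) 36.25383758544922 [[ 0.58572459 -0.10584813  0.012     ]]
[ 0.58717946 -0.10506502] [0.00574906 0.02227752] [-0.92400294 -0.38238537]
-0.03530730055078322 0.042604670371451554
bolt [([0.583, -0.104, 0.004], 0.47)]
parts_box [([0.491, 0.524, -0.001], 0.95), ([0.445, 0.25, -0.003], 0.83)]
lid_edge [([0.522, 0.246, 0.166], 0.7), ([0.44, 0.531, 0.058], 0.69), ([0.584, -0.104, 0.001], 0.23)]
top 0.61 (366.1238708496094, 177.91287231445312) (24.041439056396484, 8.524654388427734) 73.3007583618164 [[ 0.58629144 -0.10172483  0.012     ]]
[ 0.58674189 -0.1021146 ] [0.00532031 0.02015313] [-0.93112488 -0.36470051]
-0.03116031798617324 0.03669479690502724
bolt [([0.586, -0.105, 0.001], 0.49)]
parts_box [([0.45, 0.252, 0.003], 0.93), ([0.494, 0.519, -0.002], 0.6)]
lid_edge [([0.521, 0.25, 0.163], 0.62), ([0.438, 0.533, 0.058], 0.62)]
```

View pics/z.png

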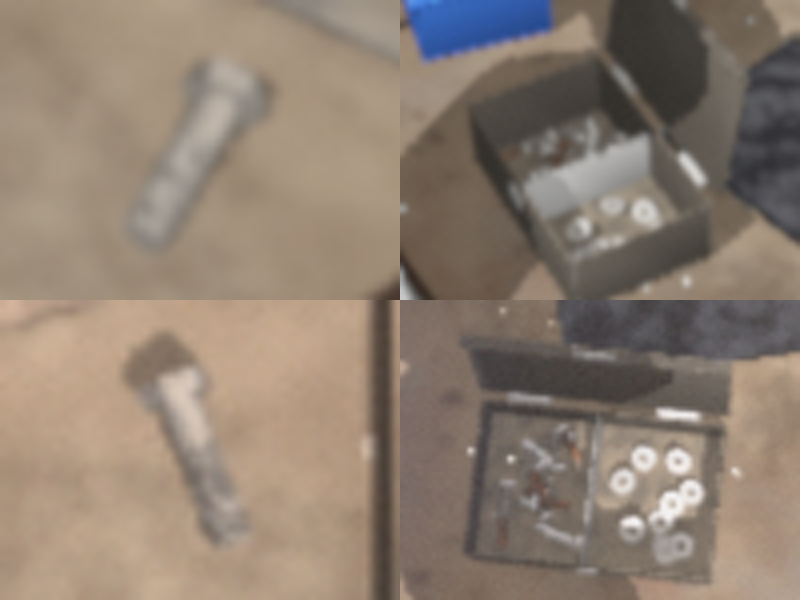

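Run:
```python
from h import *
s=env.read_camera("scene"); t=env.read_camera("top")
print("bolt scene head,tip",back(s,[(386.1,272.8),(374.6,294.3)],.01))
print("bolt top",back(t,[(362,164.3),(371,188.3)],.01))
r=back(t,[(205.5,237.5),(265.5,244.5),(268.5,208),(209.75,201.25)],.059)
print("box FL FR BR BL",r, "centre",r.mean(0))
e=r[0]-r[1]; print("yaw",np.degrees(np.arctan2(-e[0],e[1])),np.linalg.norm(e)); e=r[3]-r[2]; print(np.degrees(np.arctan2(-e[0],e[1])),np.linalg.norm(e))
e=r[3]-r[0]; print(np.degrees(np.arctan2(e[1],e[0])),np.linalg.norm(e)); e=r[2]-r[1]; print(np.degrees(np.arctan2(e[1],e[0])),np.linalg.norm(e))
# lid yaw in scene etc
for p,n in((s,"s"),(t,"t")):
  for yaw in (4,6,8):
    a=np.radians(yaw);R=np.array([[np.cos(a),-np.sin(a),0],[np.sin(a),np.cos(a),0],[0,0,1]])
    q=np.array([[-.051,.083,.059],[-.051,-.083,.059],[.054,-.083,.059],[.054,.083,.059]])@R.T+[.446,.252,0]
    uv=proj(p,q); z=(uv-([208,167] if n=="s" else [188,175]))*4+([400,0] if n=="s" else [400,300]); print(n,yaw,z.round(0).tolist())
```

```text
bolt scene head,tip [[ 0.61838975 -0.09363747  0.01      ]
 [ 0.55208874 -0.12162362  0.01      ]]
bolt top [[ 0.62187079 -0.08927005  0.01      ]
 [ 0.55399996 -0.11409069  0.01      ]]
box FL FR BR BL [[0.40332899 0.33503253 0.059     ]
 [0.388292   0.17584056 0.059     ]
 [0.48572966 0.17009908 0.059     ]
 [0.5005136  0.32757339 0.059     ]] centre [0.44446606 0.25213639 0.059     ]
yaw -5.396047216414481 0.15990057585510348
-5.3632961705039754 0.1581667536639082
-4.388977510829919 0.09747043446811883
-3.372233565280676 0.09760667244310574
s 4 [[454.0, 115.0], [595.0, 260.0], [721.0, 184.0], [576.0, 50.0]]
s 6 [[452.0, 118.0], [600.0, 260.0], [722.0, 181.0], [571.0, 51.0]]
s 8 [[450.0, 121.0], [605.0, 259.0], [724.0, 177.0], [567.0, 51.0]]
t 4 [[475.0, 571.0], [726.0, 559.0], [718.0, 402.0], [470.0, 414.0]]
t 6 [[478.0, 575.0], [728.0, 555.0], [715.0, 398.0], [468.0, 419.0]]
t 8 [[481.0, 580.0], [730.0, 550.0], [712.0, 394.0], [465.0, 423.0]]
```

Request:
move_arm:
  targets:
    - [[-46,-38,0],[0,0,-0.8],-1]
    - [[-92,-76,0],[0,0,-1.6],-1]
    - [[-138,-114,0],[0,0,-2.4],-1]
    - [[-184,-152,0],[0,0,-3.2],-1]
    - [[-230,-190,0],[0,0,-4.0],-1]

```text
clock: 2.02
tcp_pos: [0.3411, 0.2906, 0.2316]
orientation: [0.001, -0.189, 0.982, 0.0]
wrist_force: [1.0, -0.1, -0.2]
finger_gap: 0.0855
grip_force: 0.0
```

Request:
move_arm:
  targets:
    - [[-11,-58,0],[0,0,0],-1]
    - [[-22,-116,0],[0,0,0],-1]
    - [[-33,-174,0],[0,0,0],-1]
    - [[-44,-232,0],[0,0,0],-1]
    - [[-55,-290,0],[0,0,0],-1]

```text
clock: 2.65
tcp_pos: [0.4987, 0.0407, 0.2316]
orientation: [0.0, -0.186, 0.982, 0.0]
wrist_force: [1.0, -0.0, 0.9]
finger_gap: 0.0858
grip_force: 0.0
```

Request:
move_arm:
  targets:
    - [[-11,-56,25],[0,0,0],-1]
    - [[-22,-112,50],[0,0,0],-1]
    - [[-33,-169,90],[0,0,0],-1]
    - [[-33,-169,130],[0,0,0],-1]
    - [[-33,-169,130],[0,0,0],-1]

```text
clock: 3.28
tcp_pos: [0.5875, -0.1025, 0.0974]
orientation: [-0.004, -0.186, 0.983, 0.002]
wrist_force: [-0.7, 0.4, -0.2]
finger_gap: 0.0854
grip_force: 0.0
```

Run:
```python
from h import *
s=env.get_state(); print(s["clock"],s["tcp_pos"],s["orientation"])
out=[]
for n in ("scene","top"):
    p=env.read_camera(n); print(n,loc(p,"bolt"),proj(p,[s["tcp_pos"]]),proj(p,[[.586,-.105,.01],[.618,-.092,.01],[.554,-.118,.01]]).round(1).tolist())
    u,v=(381,265) if n=="scene" else (367,177)
    out.append(cv2.resize(p["pixels"][v-45:v+45,u-60:u+60,::-1],(400,300),interpolation=cv2.INTER_CUBIC))
cv2.imwrite("pics/g.png",np.hstack(out))
```

```text
3.275 [ 0.58748083 -0.10254545  0.09742863] [-0.0036203  -0.18579547  0.98257965  0.00204026]
scene [([0.586, -0.104, 0.002], 0.73)] [[387.13514303 261.18014793]] [[379.9, 282.4], [385.5, 272.4], [374.1, 292.8]]
top [([0.586, -0.102, 0.001], 0.51)] [[373.50117519 169.74964695]] [[367.7, 177.0], [363.0, 165.7], [372.4, 188.3]]
```

View pics/g.png

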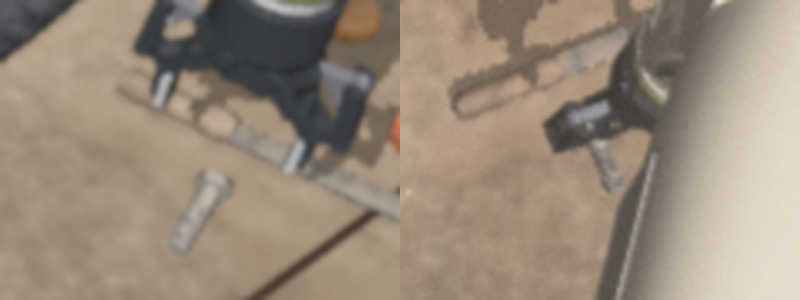

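Request:
move_arm:
  targets:
    - [[0,0,40],[0,0,0],-1]
    - [[0,0,75],[0,0,0],-1]
    - [[0,0,90],[0,0,0],-1]
    - [[0,0,96],[0,0,0],-1]
    - [[0,0,96],[0,0,0],-1]

```text
clock: 4.1
tcp_pos: [0.5913, -0.1026, 0.0065]
orientation: [0.001, -0.187, 0.982, -0.0]
wrist_force: [-0.6, -0.1, -0.1]
finger_gap: 0.0857
grip_force: 0.0
```

Request:
move_arm:
  targets:
    - [[0,0,0],[0,0,0],1]
    - [[0,0,0],[0,0,0],1]
    - [[0,0,0],[0,0,0],1]
    - [[0,0,0],[0,0,0],1]
    - [[0,0,0],[0,0,0],1]
  squeeze: 60

```text
clock: 4.72
tcp_pos: [0.5907, -0.1027, 0.0057]
orientation: [0.0, -0.187, 0.982, -0.0]
wrist_force: [-1.6, -0.1, 1.4]
finger_gap: 0.0144
grip_force: 60.1
```

Request:
move_arm:
  targets:
    - [[0,0,-30],[0,0,0],1]
    - [[0,0,-80],[0,0,0],1]
    - [[0,0,-130],[0,0,0],1]
    - [[0,0,-180],[0,0,0],1]
    - [[0,0,-210],[0,0,0],1]

```text
clock: 5.35
tcp_pos: [0.591, -0.1028, 0.2179]
orientation: [0.001, -0.187, 0.982, -0.001]
wrist_force: [-0.3, 0.8, -1.0]
finger_gap: 0.014
grip_force: 59.6
```

Request:
move_arm:
  targets:
    - [[0,45,0],[0,0,0.5],1]
    - [[-4,95,0],[0,0,1.0],1]
    - [[-8,145,0],[0,0,1.5],1]
    - [[-10,195,0],[0,0,2.0],1]
    - [[-12,245,0],[0,0,2.65],1]

```text
clock: 5.98
tcp_pos: [0.5108, 0.1311, 0.2148]
orientation: [-0.0, 0.045, 0.999, 0.0]
wrist_force: [0.5, 0.6, -1.4]
finger_gap: 0.0142
grip_force: 59.7
```

Request:
move_arm:
  targets:
    - [[22,50,0],[0,0,0],1]
    - [[44,100,0],[0,0,0],1]
    - [[65,140,0],[0,0,0],1]
    - [[71,158,0],[0,0,0],1]
    - [[71,158,0],[0,0,0],1]

```text
clock: 6.6
tcp_pos: [0.4545, 0.294, 0.2149]
orientation: [-0.0, 0.043, 0.999, -0.0]
wrist_force: [0.4, -1.4, -1.5]
finger_gap: 0.0138
grip_force: 59.7
```

Run:
```python
from h import *
s=env.get_state(); print(s["clock"],s["tcp_pos"],s["orientation"],s["finger_gap"])
out=[]
for n in ("scene","top"):
    p=env.read_camera(n); print(n,loc(p,"bolt"),loc(p,"parts_box"),loc(p,"lid_edge"),proj(p,[s["tcp_pos"]]))
    u,v=(255,180) if n=="scene" else (238,200)
    out.append(cv2.resize(p["pixels"][v-60:v+60,u-80:u+80,::-1],(400,300),interpolation=cv2.INTER_CUBIC))
cv2.imwrite("pics/b.png",np.hstack(out))
```

```text
6.6 [0.45448973 0.29403036 0.2149257 ] [-1.48958093e-04  4.25169198e-02  9.99095703e-01 -2.57741946e-04] 0.013816581786600472
scene [([0.448, 0.298, 0.212], 0.56)] [([0.444, 0.251, -0.001], 0.98), ([0.489, 0.517, -0.001], 0.61)] [([0.44, 0.535, 0.058], 0.73), ([0.524, 0.247, 0.166], 0.68)] [[244.79107372 150.65665164]]
top [] [([0.491, 0.519, 0.002], 0.87), ([0.445, 0.255, 0.002], 0.6)] [([0.523, 0.248, 0.165], 0.78), ([0.436, 0.534, 0.061], 0.6)] [[214.84313909 211.17298812]]
```

View pics/b.png

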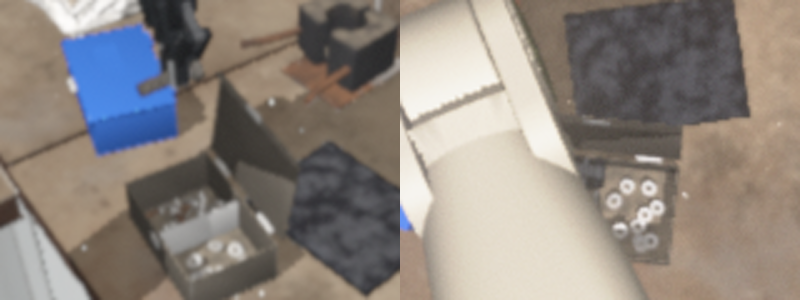

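Request:
move_arm:
  targets:
    - [[7,0,40],[0,0,0],1]
    - [[7,0,80],[0,0,0],1]
    - [[7,0,115],[0,0,0],1]
    - [[7,0,140],[0,0,0],1]
    - [[7,0,150],[0,0,0],1]

```text
clock: 7.62
tcp_pos: [0.447, 0.2931, 0.0639]
orientation: [-0.001, 0.044, 0.999, -0.001]
wrist_force: [-0.2, -0.2, -1.7]
finger_gap: 0.0141
grip_force: 59.7
```

Request:
move_arm:
  targets:
    - [[0,0,15],[0,0,0],1]
    - [[0,0,28],[0,0,0],1]
    - [[0,0,38],[0,0,0],1]
    - [[0,0,45],[0,0,0],1]
    - [[0,0,45],[0,0,0],1]

```text
clock: 8.25
tcp_pos: [0.4475, 0.2938, 0.0199]
orientation: [-0.0, 0.044, 0.999, -0.0]
wrist_force: [-0.1, -0.1, -0.1]
finger_gap: 0.0138
grip_force: 59.7
```

Request:
move_arm:
  targets:
    - [[0,0,4],[0,0,0],1]
    - [[0,0,7],[0,0,0],1]
    - [[0,0,7],[0,0,0],0.3]
    - [[0,0,7],[0,0,0],0.3]
    - [[0,0,7],[0,0,0],0.3]

```text
clock: 8.88
tcp_pos: [0.4479, 0.2935, 0.0136]
orientation: [0.0, 0.044, 0.999, -0.0]
wrist_force: [-1.2, -4.9, 2.1]
finger_gap: 0.0299
grip_force: 2.3
```

Request:
move_arm:
  targets:
    - [[0,0,-10],[0,0,0],0.3]
    - [[0,0,-50],[0,0,0],0.3]
    - [[0,0,-110],[0,0,0],0.3]
    - [[0,0,-170],[0,0,0],0.3]
    - [[0,0,-225],[0,0,0],0.3]

```text
clock: 9.5
tcp_pos: [0.448, 0.2947, 0.2417]
orientation: [0.001, 0.043, 0.999, 0.001]
wrist_force: [0.3, 0.3, -0.8]
finger_gap: 0.03
grip_force: 0.0
```

Request:
move_arm:
  targets:
    - [[-30,-10,0],[0,0,0],1]
    - [[-70,-22,0],[0,0,0],1]
    - [[-110,-36,0],[0,0,0],1]
    - [[-124,-42,0],[0,0,0],1]
    - [[-124,-42,0],[0,0,0],1]

```text
clock: 10.12
tcp_pos: [0.5681, 0.2412, 0.2383]
orientation: [-0.0, 0.044, 0.999, 0.0]
wrist_force: [-0.3, 0.1, -0.3]
finger_gap: -0.0001
grip_force: 0.0
```

Run:
```python
from h import *
s=env.get_state(); print(s["clock"],s["tcp_pos"],s["orientation"],s["finger_gap"])
out=[]
for n in ("scene","top"):
    p=env.read_camera(n); print(n,loc(p,"bolt"),loc(p,"parts_box"),loc(p,"lid_edge"))
    u,v=(258,190) if n=="scene" else (238,200)
    out.append(cv2.resize(p["pixels"][v-48:v+48,u-64:u+64,::-1],(400,300),interpolation=cv2.INTER_CUBIC))
cv2.imwrite("pics/c.png",np.hstack(out))
```

```text
10.125 [0.56805026 0.24116263 0.23830061] [-1.50980241e-04  4.41130076e-02  9.99026465e-01  3.77380125e-04] -6.0472728245739394e-05
scene [([0.443, 0.249, -0.002], 0.63), ([0.445, 0.295, 0.003], 0.47)] [([0.491, 0.52, -0.002], 0.74), ([0.443, 0.251, -0.002], 0.65)] [([0.522, 0.244, 0.164], 0.96), ([0.442, 0.533, 0.055], 0.68)]
top [] [([0.494, 0.52, -0.001], 0.81)] [([0.437, 0.534, 0.057], 0.86)]
```

View pics/c.png

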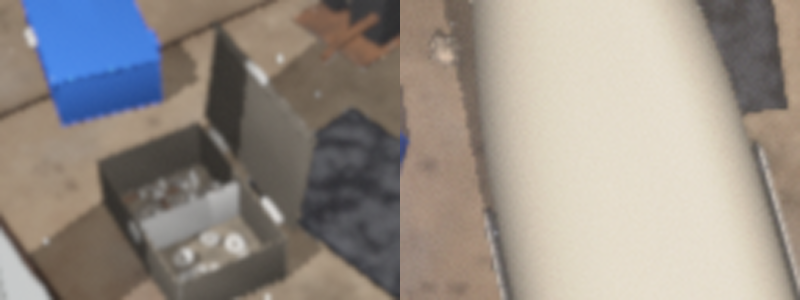

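The bolt is detected at (0.445, 0.295), in the left compartment. The lid still leans back. Next I'll go down behind the lid.

Request:
move_arm:
  targets:
    - [[0,0,30],[0,0,0],1]
    - [[0,0,60],[0,0,0],1]
    - [[0,0,90],[0,0,0],1]
    - [[0,0,112],[0,0,0],1]
    - [[0,0,112],[0,0,0],1]

```text
clock: 11.15
tcp_pos: [0.5659, 0.2411, 0.1245]
orientation: [-0.002, 0.043, 0.999, -0.001]
wrist_force: [-0.5, 0.6, 0.6]
finger_gap: -0.0
grip_force: 0.0
```

Request:
move_arm:
  targets:
    - [[8,0,0],[0,0,0],1]
    - [[16,0,0],[0,0,0],1]
    - [[24,0,0],[0,0,0],1]
    - [[32,0,0],[0,0,0],1]
    - [[40,0,0],[0,0,0],1]

```text
clock: 11.78
tcp_pos: [0.5275, 0.2449, 0.1267]
orientation: [0.0, 0.044, 0.999, 0.0]
wrist_force: [0.6, 0.2, 1.2]
finger_gap: 0.0
grip_force: 0.0
```

Request:
move_arm:
  targets:
    - [[8,0,0],[0,0,0],1]
    - [[16,0,0],[0,0,0],1]
    - [[24,0,0],[0,0,0],1]
    - [[32,0,0],[0,0,0],1]
    - [[40,0,0],[0,0,0],1]

```text
clock: 12.4
tcp_pos: [0.4872, 0.2482, 0.126]
orientation: [-0.0, 0.044, 0.999, -0.0]
wrist_force: [0.7, 0.1, -0.5]
finger_gap: -0.0001
grip_force: 0.2
```

Run:
```python
from h import *
s=env.get_state(); print(s["clock"],s["tcp_pos"],s["wrist_force"])
p=env.read_camera("scene"); print(loc(p,"lid_edge"))
```

```text
12.4 [0.48718087 0.24823824 0.1259968 ] [ 0.73629069  0.0857983  -0.46925176]
[([0.462, 0.249, 0.159], 0.78), ([0.439, 0.534, 0.058], 0.57)]
```

Request:
move_arm:
  targets:
    - [[8,0,0],[0,0,0],1]
    - [[16,0,0],[0,0,0],1]
    - [[22,0,0],[0,0,0],1]
    - [[22,0,0],[0,0,0],1]
    - [[22,0,0],[0,0,0],1]

```text
clock: 13.12
tcp_pos: [0.4662, 0.2502, 0.1264]
orientation: [0.0, 0.044, 0.999, 0.0]
wrist_force: [0.4, -0.3, 0.0]
finger_gap: -0.0001
grip_force: 0.0
```

Request:
move_arm:
  targets:
    - [[0,0,-20],[0,0,0],1]
    - [[0,0,-50],[0,0,0],1]
    - [[0,0,-80],[0,0,0],1]
    - [[0,-50,-100],[0,0,0],1]
    - [[0,-100,-100],[0,0,0],1]

```text
clock: 13.75
tcp_pos: [0.4587, 0.15, 0.2282]
orientation: [0.002, 0.043, 0.999, 0.0]
wrist_force: [1.6, -1.0, -0.1]
finger_gap: -0.0
grip_force: 0.0
```

Request:
move_arm:
  targets:
    - [[0,-50,0],[0,0,0],1]
    - [[0,-100,0],[0,0,0],1]
    - [[0,-150,0],[0,0,0],1]
    - [[0,-190,0],[0,0,0],1]
    - [[0,-190,0],[0,0,0],1]

```text
clock: 14.38
tcp_pos: [0.441, -0.0411, 0.2264]
orientation: [0.0, 0.046, 0.999, -0.0]
wrist_force: [0.6, 0.3, -0.0]
finger_gap: -0.0002
grip_force: 0.0
```

Run:
```python
from h import *
s=env.get_state(); print(s["clock"],s["tcp_pos"],s["wrist_force"])
out=[]
for n in ("scene","top"):
    p=env.read_camera(n); print(n,loc(p,"bolt"),loc(p,"lid_edge"))
    u,v=(258,190) if n=="scene" else (238,200)
    out.append(cv2.resize(p["pixels"][v-48:v+48,u-64:u+64,::-1],(400,300),interpolation=cv2.INTER_CUBIC))
cv2.imwrite("pics/d.png",np.hstack(out))
```

```text
14.375 [ 0.44098593 -0.04110766  0.2263906 ] [ 0.56795705  0.33503959 -0.03019429]
scene [] [([0.395, 0.257, 0.059], 0.83), ([0.44, 0.533, 0.058], 0.8)]
top [] [([0.439, 0.533, 0.059], 0.91), ([0.39, 0.262, 0.058], 0.82)]
```

View pics/d.png

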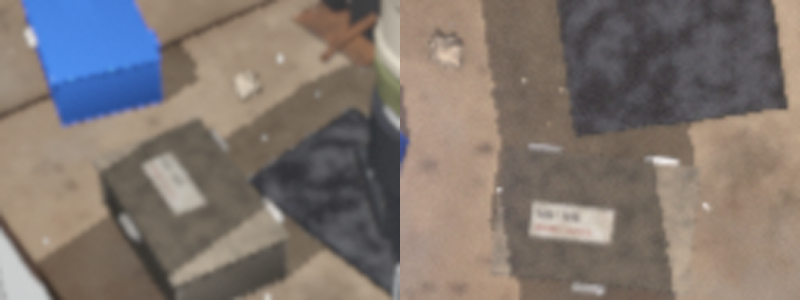

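Both cameras show the lid shut flat, with its edge at z = 0.059, and the arm is clear.

```bash
python3 -c "
from workcell import env
print(env.hand_in())"
```

```text
the job is handed in; nothing more can be done
None
```

The bolt is in the left-hand compartment with the other bolts, the lid is shut flat, and I handed the job in at about 14.5 s with the arm clear of everything.

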